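# Close the chopper, refit its control knob and hold it pressed

## Robot

A 6-joint arm with a two-finger parallel gripper is mounted at the origin on a cart in front of the work surface, level with it; the furniture and walls round the work are solid. World frame = base frame: x ahead of the robot, y to its left, z up, the work surface at z = 0. Lengths are in mm, angles in rad, forces in N, time in s.
With the tool pointing down it reaches from about 300 to 775 mm from the base axis. Payload 14.6 kg.
Tool frame: the origin (TCP) lies at the very end of the fingers, on their centre line; the grasp point (between the pads) lies 19 mm behind it (manip.grip_point_offset is the distance from the TCP to the grasp point, in mm); z points along the fingers, y is the line along which they close (so a half turn about z gives the same grasp; the last joint's range is limited). The gripper opens to 94 mm and grips with 3 to 60 N. Pads are 16 mm wide; open, the fingers measure 119 mm over their backs; the gripper's body (75 mm by 177 mm) begins 78 mm behind the grasp point.
Start: joints at [1.125, 0.3, 1.521, -0, 1.321, -0.067], TCP at [203.39, 511.001, 205.446] pointing down, gripper open.
Joint ranges: [-3.03, 3.03], [-0.79, 2.21], [0.23, 2.52], [-1.04, 4.18], [0, 3.07], [-2.55, 2.55]. Speed limits (rad/s): [2.22, 2.22, 2.57, 3.14, 3.14, 3.14].

## Interface

Orientations are given as [roll, pitch, yaw] about the fixed x, y, z axes, in that order (R = Rz(yaw) Ry(pitch) Rx(roll)).
In Python, from cell import telemetry, eyes, manip gives the robot as it stands.
- The arm moves only by the tool play_rows, never from a script. Its arguments are lists of equal length, an entry for each row: "translation": the shift along the world's x, y, z in m, a list of three; "yaw": the turn about the world's z in rad. A call has 1 to 12 rows; each row is the pose to reach, as a shift and turn from the pose commanded when the call began; what a row does not reach only later rows make up. A row lasts 1/8 s, in which the tool goes at most 62.5 mm and 10.7 degrees, less where a joint would pass 70% of its speed; a pose out of reach is approached as far as the arm can. A call with a gripper value outside its range is refused whole. "hand" is the opening, from 0 (shut) to 1 (fully open), set as the call begins (left out, the last holds). The fingers move at their own pace and stop on an object; "force" is the grip in N (left out, the last holds). Time passes only in rows, so rows that repeat a pose let the fingers close. It gives the time, the measured TCP pose, the force, the opening and the grip force at its end, in the units of the state.
- telemetry.read_state(): the state, without advancing time (a new reading comes with each control period).
- eyes.camera(name): name is "scene" or "top" or "wrist"; returns a dict with "pixels" (420x560x3 uint8, red, green, blue), "fx", "fy", "cx", "cy" (pixels), "dist_coeffs" ([k1, k2, p1, p2, k3] as OpenCV has them; the pictures are not rectified), "cam_to_world" (4x4, takes a point from camera to world coordinates); the wrist camera has in their place "T_tool_cam" (4x4, takes a point from camera to tool coordinates, whose origin is the TCP and whose axes are the flange's). Camera axes: x right, y up, looking along -z (the intrinsics and any distortion apply to the point x, -y, -z); pixel columns grow to the right and rows downward; lengths in mm; the calibration is good to about 2 mm. A picture is of the moment at which its call begins: read the wrist's pose just before it. There is no depth.
- manip.sign_off(): hands the job in; it is judged then, once.
The state is a dict: "clock": time; "joints": joint angles; "qd": joint speeds; "effort": joint torques, N m; "eef_pos": TCP position; "eef_rot": TCP orientation; "wrist_force": force on the tool from outside, world axes, zero at the start; "moment": the same for the moment, N m; "finger_gap": finger opening in mm; "finger_force": force on a finger pad.
Only numpy, scipy, OpenCV 4.12 (cv2) and the standard library are available. Lean on these libraries where they do the work, as an engineer would, in place of code of your own. Each camera call takes 0.05 s, during which the arm holds its last target. There are 200 camera calls.

## Task

Get the food chopper running: first press its orange lid down fully home on the bowl, then pick up the loose white control knob, turn it so that its D-shaped socket matches the D-shaft on the chopper, and push it on fully to its shoulder. The knob is a sprung press-and-hold control: finish with your fingers still on the knob, holding it pressed all the way down against its spring, and do not let go. Leave the mug and the coffee capsules where they are.

Things in the scene. Friction and masses are not known exactly. Their poses are not given: they have to be found in the camera images.
- chopper: food chopper, a white housing 170 (x) x 300 (y) mm with a flat grey deck 70 mm above the worktop; fixed. Origin: centre of its underside; x points to its back, y to its left, z up. The round bowl (136 mm across, rim at z = 105 mm) stands at x 0, y +70 mm; the control shaft at x -20, y -95 mm
- lid (a joint): travel of the push-fit lid on the bowl: about 0 to 0.0015 m = standing proud, 0.008 m = fully home (hard stop). Goes straight down; friction of about 6 N, stays where it is left
- lid_top (a point): centre of the flat top of the black boss (50 mm across) in the middle of the orange lid (144 mm across); the place to press. About 135 mm above the worktop when proud, 127 mm when home. z up
- shaft_seat (a point): centre of the top of the shoulder (dark disc 28 mm across) at the D-shaft's foot, 80 mm above the worktop, 74 mm when pressed; z up the shaft, x to its flat side. Steel shaft: 18 mm diameter, flat 3 mm from the axis, stands 14 mm above the shoulder, last 2 mm tapered. Its yaw varies; it turns only against 0.3 N m friction
- collar: black disc round the shaft's foot, 60 mm across, top 72 mm above the worktop; turns with the shaft; an orange tick on its rim marks the side (+x) of the shaft's flat. Origin on the shaft's axis at its underside
- shaft (a joint): how far the shaft is pressed down: 0 = up, 0.006 m = fully down (hard stop). Spring: 5.6 N to start it, 9.8 N fully down; springs back when released
- knob: loose white knob, 50 g, standing socket down. Origin: centre of its underside, z up. Skirt 44 mm across, 20 mm high; on it a grip bar along x, 40 mm long, 15 wide (y), 20 to 48 mm above the underside. D socket in the underside 16 mm deep, 0.8 mm wider all round than the shaft, its flat on the +x side; orange line on the bar marks +x. Pushed home, the underside rests on the shoulder
- knob_mark (a point): point on the knob's underside, 20 mm from its centre on the +x side, under the orange line
- flat_mark (a point): point level with shaft_seat, 20 mm from the shaft's axis on the side of its flat (+x); turns and moves with the shaft. knob_mark belongs over it
- mug_striped: striped mug, 80 x 114 x 89 mm, bystander; origin at the centre of its underside
- capsule_brown: brown coffee capsule, 49 mm across, 34 mm high, bystander; origin at the centre of its underside
- capsule_red: red coffee capsule, 49 mm across, 34 mm high, bystander; origin at the centre of its underside
- capsule_cream: cream coffee capsule, 49 mm across, 34 mm high, bystander; origin at the centre of its underside
Not all that is in view belongs to the job. Leave any blue or green look-alike of the knob alone.

How it is judged (in metres and radians):
On the way, in this order (a step that is already met when the one before it is completed fails the run):
1. the lid is pressed fully home (value of joint lid above 0.0065 m), for 0.2 s.
2. the knob is pushed fully onto the D-shaft, flat to flat, down to the shoulder (z of knob in the frame of shaft_seat between -0.0025 and 0.0025 m and horizontal distance between knob and shaft_seat below 0.0025 m and horizontal distance between knob_mark and flat_mark below 0.007 m and angle between knob's own z axis and vertical below 0.12 rad), for 0.2 s.
At the end, for the whole second after the job is handed in: Lid home (over 6.5 of 8 mm); knob on the shaft: underside within 2.5 mm of the shoulder, centre within 2.5 mm of the axis, knob_mark within 7 mm of flat_mark, upright within 0.12 rad; fingers touch the knob and hold the shaft down by more than 4 of its 6 mm (all of step 2 and value of joint lid above 0.0065 m and value of joint shaft above 0.004 m and contact force between knob and the fingers above 1 N); the arm keeps its last pose, push and grip.
It fails at once if the striped mug is moved by more than 30 mm (distance of mug_striped from where it was at the start of the episode above 0.03 m).
It fails at once if the brown coffee capsule is moved by more than 30 mm (distance of capsule_brown from where it was at the start of the episode above 0.03 m).
It fails at once if the red coffee capsule is moved by more than 30 mm (distance of capsule_red from where it was at the start of the episode above 0.03 m).
It fails at once if the cream coffee capsule is moved by more than 30 mm (distance of capsule_cream from where it was at the start of the episode above 0.03 m).
It also fails if it takes over 54 s, if anything falls off the work surface, if the arm or the gripper's body presses on something with over 40 N, if the wrist force passes 120 N, or if a joint passes its speed limit or range.

## Working session

There is one attempt and no reset: what is moved stays moved. The work goes in short steps, Python scripts to look and compute and a tool call to move; the robot and the scene stay as the last step left them, time stands still between calls to the robot, and variables do not carry over. Pictures are saved under pics/ and viewed, at most 10 in all, crops included, and the job is handed in when it is done.

Besides the shell and the picture viewer there is one more tool, called after "Emit:" as name([rows], argument=value, ...), one row to a line, values as JSON. play_rows: Moves the arm, as the interface text tells. Its arguments: {"type":"object","properties":{"translation":{"type":"array","items":{"type":"array","items":{"type":"number"}}},"yaw":{"type":"array","items":{"type":"number"}},"hand":{"type":"number"},"force":{"type":"number"}},"required":["translation","yaw"]}

```bash
mkdir -p pics
cat > h.py <<'E'
import numpy as np,cv2
from cell import telemetry,eyes,manip
from scipy.spatial.transform import Rotation as R
def shot(n,f):
    s=telemetry.read_state(); c=eyes.camera(n)
    cv2.imwrite('pics/'+f+'.png',c['pixels'][:,:,::-1])
    if n=='wrist':
        T=np.eye(4);T[:3,:3]=R.from_euler('xyz',s['eef_rot']).as_matrix();T[:3,3]=s['eef_pos'];T=T@np.array(c['T_tool_cam'])
    else: T=np.array(c['cam_to_world'])
    np.savez('pics/'+f+'.npz',T=T,K=[[c['fx'],0,c['cx']],[0,c['fy'],c['cy']],[0,0,1]],d=c['dist_coeffs'])
def ray(f,uv):
    z=np.load('pics/'+f+'.npz');p=cv2.undistortPoints(np.array(uv,float).reshape(-1,1,2),z['K'],z['d']).reshape(-1,2)
    return z['T'][:3,3],np.c_[p[:,0],-p[:,1],-np.ones(len(p))]@z['T'][:3,:3].T
def at(f,uv,h):
    o,d=ray(f,uv);h=np.broadcast_to(h,(len(d),));return o+d*((h-o[2])/d[:,2])[:,None]
def proj(f,P):
    z=np.load('pics/'+f+'.npz');q=(np.array(P,float).reshape(-1,3)-z['T'][:3,3])@z['T'][:3,:3]*[1,-1,-1]
    return cv2.projectPoints(q,np.zeros(3),np.zeros(3),z['K'],z['d'])[0].reshape(-1,2)
E
python3 - <<'E'
from h import *
shot('top','top0');shot('scene','sc0')
print(telemetry.read_state())
E
```

```text
{'clock': 0.1, 'joints': array([ 1.12542311e+00,  3.00392890e-01,  1.52151253e+00, -3.45607341e-05,
        1.32069412e+00, -6.65833048e-02]), 'qd': array([ 0.00014546, -0.00088019, -0.00156246,  0.00039026, -0.00107479,
        0.00190471]), 'effort': array([-2.65467015e-04, -5.32640183e+01, -3.53291774e+01,  7.09039718e-02,
        2.34138023e-02, -5.71845794e-05]), 'eef_pos': array([203.29046453, 510.80108011, 204.95822948]), 'eef_rot': array([-3.14058577e+00, -3.35896749e-05,  2.76281130e+00]), 'wrist_force': array([-0.65281154, -0.61416903, -0.43425748]), 'moment': array([ 0.02600439, -0.00905342, -0.02293621]), 'finger_force': 0.0, 'finger_gap': 94.26870685446411}
```

View pics/top0.png

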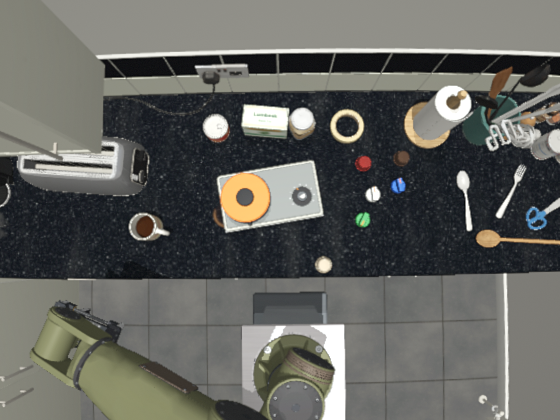

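View pics/sc0.png

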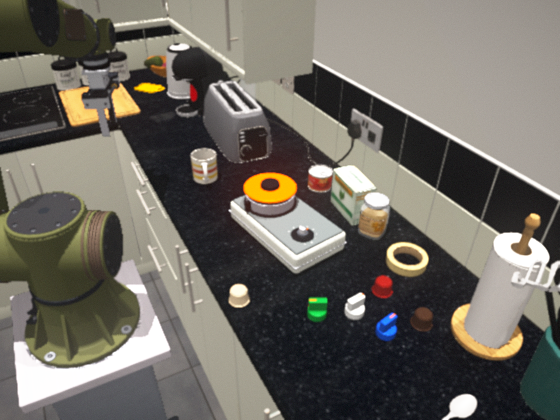

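The top view shows the lid boss at about (245,198), the collar at (301,196) and the white knob at (373,194). The blue knob is at (398,186), the green one at (363,220), and the cream capsule at (323,264). Next I'll compute positions from these.

Run:
```python
from h import *
print(at('top0',[[245,197.5],[301.5,196],[373,194.5]],[135,80,48]).round(1))
print(at('sc0',[[269,183.5],[302,233],[355,303]],[135,80,35]).round(1))
print(at('top0',[[218,177],[316,162],[323,212],[223,231]],70).round(0))
print(at('top0',[[398,186],[363,220],[363,163],[402,158],[323,264]],34).round(0))
a=cv2.imread('pics/top0.png');b=cv2.imread('pics/sc0.png')
r=lambda i,x,y,w,h:cv2.resize(i[y:y+h,x:x+w],(400,300),interpolation=cv2.INTER_CUBIC)
cv2.imwrite('pics/c1.png',np.vstack([np.hstack([r(a,353,179,40,30),r(a,281,181,40,30)]),np.hstack([r(b,325,280,60,45),r(b,262,208,80,60)])]))
```

```text
[[ 533.2  130.4  135. ]
 [ 541.3  -32.9   80. ]
 [ 546.6 -252.3   48. ]]
[[ 532.9  128.1  135. ]
 [ 540.9  -36.8   80. ]
 [ 549.7 -258.5   35. ]]
[[603. 217.  70.]
 [645. -79.  70.]
 [494. -97.  70.]
 [441. 202.  70.]]
[[ 574. -334.   34.]
 [ 470. -222.   34.]
 [ 647. -227.   34.]
 [ 661. -350.   34.]
 [ 338.  -97.   34.]]
```

View pics/c1.png

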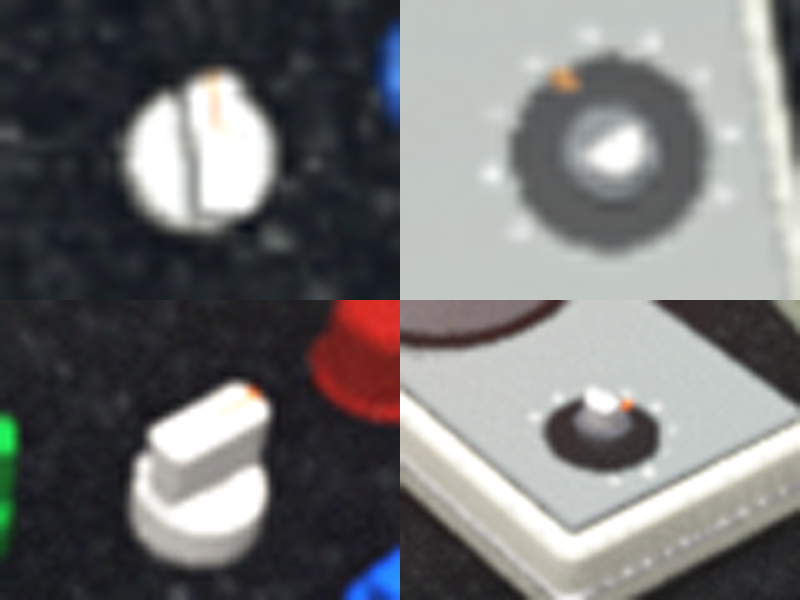

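The crops show the knob's orange line pointing nearly +x, so its yaw is about +0.09. The collar tick is up and to the left of the shaft, at yaw of about +0.55. I'll move over the lid first, with the gripper shut.

Emit:
play_rows([
  [0.03, -0.034, 0],
  [0.06, -0.069, 0],
  [0.09, -0.104, 0],
  [0.12, -0.139, 0],
  [0.15, -0.174, 0],
  [0.18, -0.208, 0],
  [0.21, -0.243, 0],
  [0.24, -0.278, 0],
  [0.27, -0.313, 0],
  [0.3, -0.348, 0],
  [0.33, -0.382, 0],
  [0.33, -0.382, 0],
], yaw=[-0.15, -0.3, -0.45, -0.6, -0.75, -0.9, -1.05, -1.2, -1.35, -1.5, -1.65, -1.8], hand=0)

```text
clock: 1.6
eef_pos: [534.5, 126.8, 204.7]
eef_rot: [-3.141, 0.001, 0.955]
wrist_force: [0.1, 0.2, -0.3]
finger_gap: 0.5
finger_force: 0.0
```

Run:
```python
from h import *
shot('wrist','w0');s=telemetry.read_state();print(s['clock'],s['eef_pos'],s['eef_rot'],s['joints'],s['wrist_force'],s['finger_gap'])
print(proj('w0',[[533,129,135],[541,-35,80]]))
```

```text
1.65 [533.83927565 127.75540757 204.76015722] [-3.14077675e+00  8.46738449e-04  9.48412720e-01] [ 1.68177659e-01  2.98747392e-01  1.52411286e+00 -1.62391765e-05
  1.31990817e+00  7.90565652e-01] [ 0.31751779  1.44982835 -0.16006984] 0.38401800858767676
[[278.04801462 218.52180263]
 [368.96832477 317.35572636]]
```

View pics/w0.png

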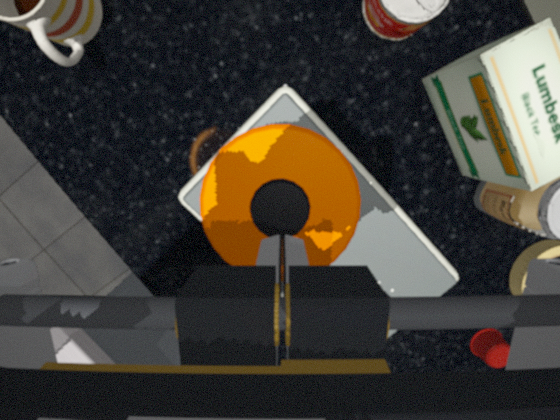

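The wrist view shows the black boss at about (280,208), within about 8 mm of the prediction, so it's safely under the fingers. I'll press down.

Emit:
play_rows([
  [0, 0.002, -0.03],
  [0, 0.002, -0.06],
  [0, 0.002, -0.066],
  [0, 0.002, -0.07],
  [0, 0.002, -0.073],
  [0, 0.002, -0.076],
  [0, 0.002, -0.078],
  [0, 0.002, -0.079],
  [0, 0.002, -0.079],
], yaw=[0, 0, 0, 0, 0, 0, 0, 0, 0])

```text
clock: 2.78
eef_pos: [533.8, 131.2, 127.5]
eef_rot: [3.141, -0.001, 0.963]
wrist_force: [-1.8, 0.7, 4.4]
finger_gap: 0.4
finger_force: 2.4
```

Run:
```python
from h import *
print(at('w0',[[280,208]],135))
for i in range(2):
  s=telemetry.read_state();print(s['eef_pos'],s['wrist_force'])
```

```text
[[539.58853198 135.45922279 135.        ]]
[533.77153846 131.19583823 127.51240382] [-1.79665728  0.66867113  4.36527164]
[533.77153846 131.19583823 127.51240382] [-1.79665728  0.66867113  4.36527164]
```

Emit:
play_rows([
  [0, 0, -0.002],
  [0, 0, -0.004],
  [0, 0, -0.006],
  [0, 0, -0.006],
  [0, 0, -0.006],
], yaw=[0, 0, 0, 0, 0])

```text
clock: 3.4
eef_pos: [534.2, 131.3, 126.5]
eef_rot: [3.138, -0.003, 0.963]
wrist_force: [-26.6, -4.3, 59.3]
finger_gap: 0.7
finger_force: 29.4
```

The lid is home: a hard stop at 59 N, with the TCP at 126.5 mm. Next I'll lift and go over the knob, opening the hand.

Emit:
play_rows([
  [0, 0, 0.05],
  [0, 0, 0.1],
  [0.001, -0.06, 0.11],
  [0.002, -0.12, 0.11],
  [0.004, -0.18, 0.11],
  [0.006, -0.24, 0.11],
  [0.008, -0.3, 0.11],
  [0.012, -0.35, 0.11],
  [0.014, -0.386, 0.11],
  [0.014, -0.386, 0.11],
  [0.014, -0.386, 0.11],
], yaw=[0, -0.1, -0.2, -0.3, -0.4, -0.5, -0.6, -0.7, -0.8, -0.87, -0.87], hand=0.6, force=30)

```text
clock: 4.78
eef_pos: [547.3, -255.3, 230.5]
eef_rot: [3.142, -0.0, 0.093]
wrist_force: [-0.0, -0.2, -0.0]
finger_gap: 56.4
finger_force: 0.0
```

Run:
```python
from h import *
shot('wrist','w1');s=telemetry.read_state();print(s['clock'],s['eef_pos'],s['eef_rot'],s['joints'],s['wrist_force'],s['finger_gap'])
print(proj('w1',[[547,-255,48],[547,-255,0],s['eef_pos']]))
```

```text
4.825 [ 547.41123681 -254.93918522  230.61543374] [ 3.14142336e+00 -2.00209258e-04  9.45772271e-02] [-4.96481450e-01  4.04551363e-01  1.32219270e+00 -2.93654847e-05
  1.41458801e+00  9.79742232e-01] [-0.08439679  0.12207058 -0.4242909 ] 56.31706967054255
[[280.76125287 196.45889549]
 [280.88383923 190.01073211]
 [279.70742134 249.44704422]]
```

View pics/w1.png

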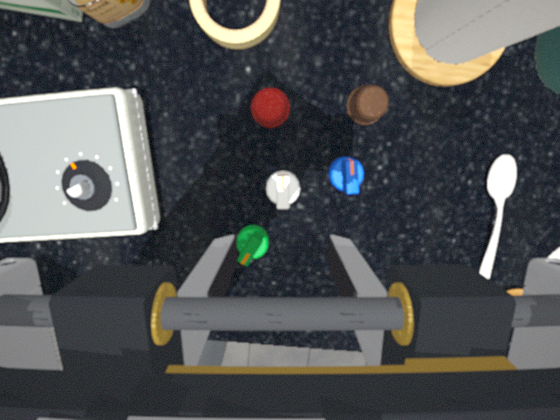

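The knob is at about (283,188), the collar at (85,185), the green knob at (252,240) and the blue one at (347,173). I'll enlarge the knob and collar.

Run:
```python
from h import *
b=cv2.imread('pics/w1.png')
r=lambda i,x,y,w,h:cv2.resize(i[y:y+h,x:x+w],(w*8,h*8),interpolation=cv2.INTER_CUBIC)
cv2.imwrite('pics/c2.png',np.hstack([r(b,258,163,50,50),r(b,55,155,50,50)]))
```

```text
(no output)
```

View pics/c2.png

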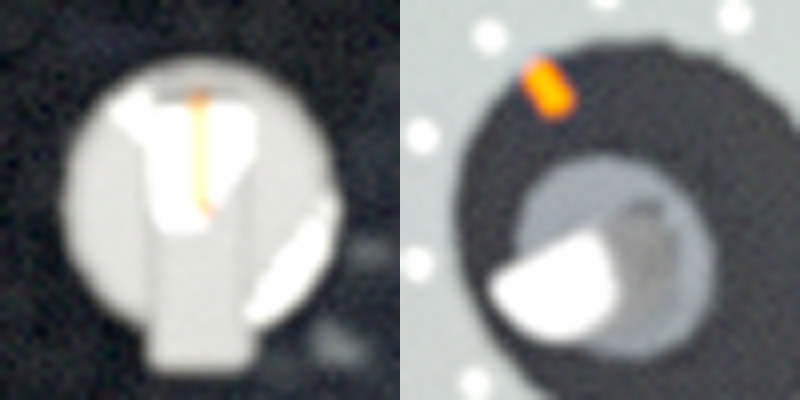

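Run:
```python
from h import *
k=lambda u,v,x0,y0:[x0+u/8-.44,y0+v/8-.44]
o=lambda u,v:k(u,v,258,163); c=lambda u,v:k(u-400,v,55,155)
P=at('w1',[o(202,233),o(202,195),o(200,95),o(201.5,372),c(616,257),c(549,89)],[48,15,48,48,80,72]);print(P.round(1))
d=P[2]-P[3];print('bar',np.arctan2(d[1],d[0]),np.linalg.norm(d))
d=P[5]-P[4];print('tick',np.arctan2(d[1],d[0]),np.linalg.norm(d))
# top-cam estimate
t=lambda u,v,x0,y0:[x0+u/10-.45,y0+v/10-.45]
Q=at('top0',[t(611,153,241,181),t(565,79,241,181),t(613,152,241,181)],[72,72,80]);print(Q.round(1));d=Q[1]-Q[0];print(np.arctan2(d[1],d[0]))
print(np.arctan2(*(at('top0',[[218,177]],70)-at('top0',[[316,162]],70))[0,:2]))
```

```text
[[ 553.  -256.9   48. ]
 [ 553.7 -256.9   15. ]
 [ 573.6 -254.7   48. ]
 [ 531.7 -258.8   48. ]
 [ 543.5  -33.5   80. ]
 [ 564.8  -19.8   72. ]]
bar 0.09993015723014465 42.03689212994376
tick 0.5709033174301618 26.64590873989126
[[542.6 -33.6  72. ]
 [565.  -20.3  72. ]
 [542.  -33.9  80. ]]
0.537921419240273
-0.13915874492016883
```

Lid and top-camera checks suggest the wrist camera has a small bias along image-up. I'll centre the knob mechanically by squeezing along the bar first, then regrasp across it.

Emit:
play_rows([
  [0.003, -0.0015, -0.01],
  [0.003, -0.0015, -0.03],
  [0.003, -0.0015, -0.05],
  [0.003, -0.0015, -0.07],
  [0.003, -0.0015, -0.09],
  [0.003, -0.0015, -0.11],
  [0.003, -0.0015, -0.13],
  [0.003, -0.0015, -0.145],
  [0.003, -0.0015, -0.15],
  [0.003, -0.0015, -0.18],
  [0.003, -0.0015, -0.205],
  [0.003, -0.0015, -0.207],
], yaw=[0.18, 0.36, 0.54, 0.72, 0.9, 1.08, 1.26, 1.44, 1.57, 1.57, 1.57, 1.57], hand=0.75)

```text
clock: 6.32
eef_pos: [549.8, -255.6, 22.2]
eef_rot: [-3.139, -0.001, 1.665]
wrist_force: [0.2, 0.4, 1.2]
finger_gap: 70.5
finger_force: 0.0
```

Emit:
play_rows([
  [0, 0, 0],
  [0, 0, 0],
  [0, 0, 0],
  [0, 0, 0],
  [0, 0, 0],
  [0, 0, 0],
  [0, 0, 0],
], yaw=[0, 0, 0, 0, 0, 0, 0], hand=0.3, force=5)

```text
clock: 7.2
eef_pos: [550.7, -256.6, 24.1]
eef_rot: [3.141, 0.0, 1.663]
wrist_force: [-1.2, 0.5, 5.2]
finger_gap: 39.8
finger_force: 5.0
```

Gap is 39.8 mm, matching the bar length, so the knob is centred along its bar. I'll open, rise, turn back and regrasp across the bar.

Emit:
play_rows([
  [0, 0, 0.002],
  [0, 0, 0.002],
  [0, 0, 0.002],
  [0, 0, 0.025],
  [0, 0, 0.045],
  [0, 0, 0.045],
], yaw=[0, 0, 0, 0, 0, -0.1], hand=0.75)

```text
clock: 7.95
eef_pos: [551.2, -256.9, 70.6]
eef_rot: [3.139, 0.001, 1.561]
wrist_force: [1.0, -0.1, -0.2]
finger_gap: 70.8
finger_force: 0.0
```

Emit:
play_rows([
  [0, 0, 0],
  [0, 0, 0],
  [0, 0, 0],
  [0, 0, 0],
  [0, 0, 0],
  [0, 0, 0],
  [0, 0, 0],
  [0, 0, 0],
  [0, 0, 0],
  [0, 0, -0.02],
  [0, 0, -0.042],
  [0, 0, -0.042],
], yaw=[-0.18, -0.36, -0.54, -0.72, -0.9, -1.08, -1.26, -1.4, -1.468, -1.468, -1.468, -1.468], hand=0.6)

```text
clock: 9.45
eef_pos: [549.2, -255.9, 24.1]
eef_rot: [-3.139, 0.003, 0.096]
wrist_force: [0.3, 0.2, -0.1]
finger_gap: 56.4
finger_force: 0.0
```

Emit:
play_rows([
  [0, 0, 0],
  [0, 0, 0],
  [0, 0, 0],
  [0, 0, 0],
  [0, 0, 0],
  [0, 0, 0],
  [0, 0, 0],
  [0, 0, 0],
], yaw=[0, 0, 0, 0, 0, 0, 0, 0], hand=0.05, force=30)

```text
clock: 10.45
eef_pos: [550.5, -256.5, 26.6]
eef_rot: [3.142, -0.0, 0.095]
wrist_force: [-0.3, 1.4, 3.0]
finger_gap: 14.7
finger_force: 30.0
```

The knob is gripped with a 14.7 mm gap. I'll lift and move to a hover short of the shaft for a calibrated close look.

Emit:
play_rows([
  [0, 0, 0.04],
  [0, 0, 0.09],
  [0, 0.03, 0.13],
  [-0.01, 0.07, 0.134],
  [-0.02, 0.11, 0.134],
  [-0.03, 0.15, 0.134],
  [-0.04, 0.19, 0.134],
  [-0.06, 0.213, 0.134],
  [-0.075, 0.213, 0.134],
  [-0.075, 0.213, 0.134],
  [-0.075, 0.213, 0.134],
  [-0.075, 0.213, 0.134],
], yaw=[0, 0, 0.1, 0.2, 0.3, 0.4, 0.46, 0.46, 0.46, 0.46, 0.46, 0.46])

```text
clock: 11.95
eef_pos: [475.8, -43.8, 160.3]
eef_rot: [-3.141, 0.0, 0.554]
wrist_force: [-0.0, 0.0, 0.5]
finger_gap: 14.8
finger_force: 30.0
```

Run:
```python
from h import *
shot('wrist','w2');shot('top','top2');shot('scene','sc2');s=telemetry.read_state();print(s['clock'],s['eef_pos'],s['eef_rot'],s['finger_gap'])
p=proj('w2',[[541.5,-33.5,80]])[0];print(p)
print(proj('top0',[[550.5,-256.5,48]]))
b=cv2.imread('pics/w2.png')
x,y=(p-[45,45]).astype(int);x=max(x,0);y=max(y,0);print(x,y)
cv2.imwrite('pics/c3.png',np.hstack([cv2.resize(b[y:y+90,x:x+90],(400,400),interpolation=cv2.INTER_CUBIC),b[:400,80:480]]))
```

```text
12.1 [475.54107905 -43.65252124 160.26751856] [-3.14139881e+00  2.23789497e-04  5.54509140e-01] 14.858166048427881
[311.9741148  145.53174554]
[[374.31593411 193.21997539]]
266 100
```

View pics/c3.png

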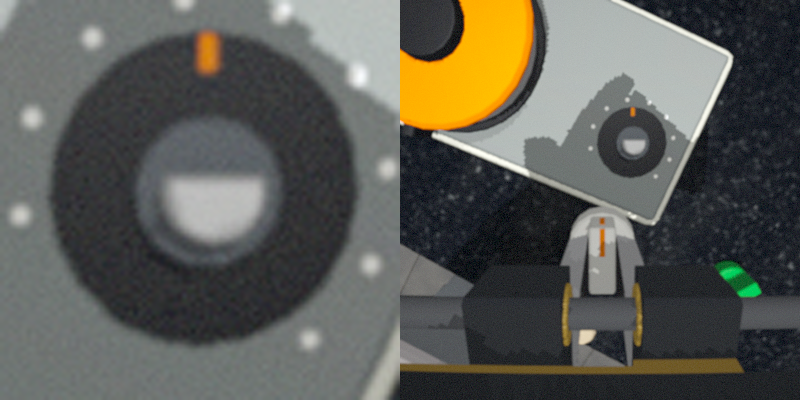

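The tick is directly above the shaft in the image, so yaw 0.554 already matches. Shoulder centre is at about (312.4,142.3) px. The knob is held straight, with its orange line toward the image top. Now I'll work out the offset.

Run:
```python
from h import *
c=lambda u,v:[266+u/4.444-.39,100+v/4.444-.39]
P=at('w2',[c(203.5,188),c(208,190),c(208,36),c(213,177),c(213,243)],[72,80,72,94,94]);print(P.round(1))
e=np.array([475.6,-43.7,0]);Rz=R.from_euler('z',-0.5545)
print(Rz.apply(P-e).round(1))
# detect circles in w1 (knob skirt) / check w2 & w1 shaft ; projection of known knob in w1
print('knob expected w1',proj('w1',[[550.5,-256.5,20],[550.5,-256.5,48],[550.5,-256.5,0]]).round(1))
# ellipse fit to collar in w2
g=cv2.imread('pics/w2.png')
h=cv2.cvtColor(g,cv2.COLOR_BGR2GRAY)[95:195,262:362]
m=((h<75)*255).astype(np.uint8)
cs,_=cv2.findContours(m,cv2.RETR_EXTERNAL,cv2.CHAIN_APPROX_NONE)
k=max(cs,key=cv2.contourArea);el=cv2.fitEllipse(cv2.convexHull(k));print(el)
q=[[el[0][0]+262,el[0][1]+95]];Q=at('w2',q,72);print(Q,Rz.apply(Q-e))
# top image: knob held vs collar, with offset check
for f in('top2',):print('expected top knob',proj(f,[[475.6,-43.7,160.3]]))
```

```text
[[544.1 -32.2  72. ]
 [543.9 -32.4  80. ]
 [568.1 -17.6  72. ]
 [545.6 -30.7  94. ]
 [536.  -37.   94. ]]
[[ 64.3 -26.2  72. ]
 [ 64.  -26.3  80. ]
 [ 92.3 -26.5  72. ]
 [ 66.4 -25.8  94. ]
 [ 54.9 -26.1  94. ]]
knob expected w1 [[282.2 190. ]
 [282.3 193.7]
 [282.2 187.6]]
((49.27915573120117, 47.12387466430664), (67.71760559082031, 69.78650665283203), 25.147083282470703)
[[543.86320843 -32.17134335  72.        ]] [[ 64.10495758 -26.14058075  72.        ]]
expected top knob [[306.88712597 216.29135408]]
```

Run:
```python
from h import *
Rz=R.from_euler('z',0.5545);e=np.array([475.6,-43.7,160.3-26.4])
P=np.array([[20,0,48],[-20,0,48],[20,7.5,48],[20,-7.5,48],[-20,7.5,48],[-20,-7.5,48],[22,0,20],[22,0,0]])
print(proj('w2',Rz.apply(P)+e).round(1))
g=cv2.imread('pics/w2.png')
cv2.imwrite('pics/c4.png',cv2.resize(g[195:305,232:332],(600,660),interpolation=cv2.INTER_CUBIC)[:600])
```

```text
[[279.9 228. ]
 [280.  295.6]
 [266.  228. ]
 [293.9 228. ]
 [266.8 295.5]
 [293.2 295.6]
 [280.2 212.2]
 [280.4 205.5]]
```

View pics/c4.png

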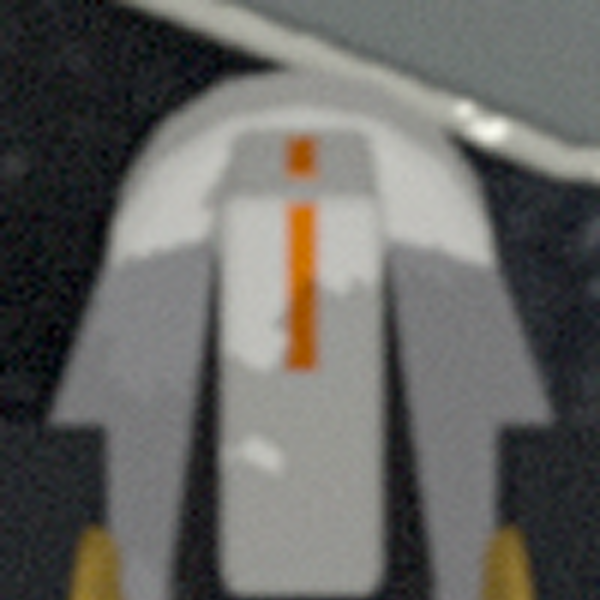

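The held knob gives the wrist bias, about 0.6 mm up and 1.1 mm right at its depth. The corrected shaft axis is about (541.8, −32.9). I'll move over it and descend to first contact.

Emit:
play_rows([
  [0.04, 0.007, 0],
  [0.066, 0.0108, 0],
  [0.066, 0.0108, -0.015],
  [0.066, 0.0108, -0.03],
  [0.066, 0.0108, -0.035],
  [0.066, 0.0108, -0.038],
  [0.066, 0.0108, -0.041],
  [0.066, 0.0108, -0.041],
], yaw=[0, 0, 0, 0, 0, 0, 0, 0])

```text
clock: 13.1
eef_pos: [541.6, -32.7, 119.7]
eef_rot: [3.141, -0.001, 0.555]
wrist_force: [0.9, -0.4, -0.0]
finger_gap: 14.9
finger_force: 30.0
```

Emit:
play_rows([
  [0, 0, -0.001],
  [0, 0, -0.002],
  [0, 0, -0.003],
  [0, 0, -0.003],
], yaw=[0, 0, 0, 0])

```text
clock: 13.6
eef_pos: [542.0, -32.5, 116.7]
eef_rot: [3.141, -0.002, 0.555]
wrist_force: [5.2, 2.9, 2.2]
finger_gap: 15.0
finger_force: 30.0
```

Engaging. The lateral reaction is along tool +x, so I'll nudge that way and continue.

Emit:
play_rows([
  [0.0007, 0.0004, 0],
  [0.0007, 0.0004, -0.001],
  [0.0007, 0.0004, -0.002],
  [0.0007, 0.0004, -0.003],
  [0.0007, 0.0004, -0.003],
], yaw=[0, 0, 0, 0, 0])

```text
clock: 14.22
eef_pos: [542.1, -32.3, 113.3]
eef_rot: [-3.142, -0.0, 0.555]
wrist_force: [3.8, 2.4, -0.2]
finger_gap: 14.9
finger_force: 30.0
```

Emit:
play_rows([
  [0.0006, 0.0003, 0],
  [0.0006, 0.0003, -0.002],
  [0.0006, 0.0003, -0.004],
  [0.0006, 0.0003, -0.006],
  [0.0006, 0.0003, -0.0075],
  [0.0006, 0.0003, -0.0075],
], yaw=[0, 0, 0, 0, 0, 0])

```text
clock: 14.98
eef_pos: [542.6, -32.1, 106.1]
eef_rot: [-3.141, 0.0, 0.555]
wrist_force: [-2.3, 0.1, 5.6]
finger_gap: 15.0
finger_force: 30.0
```

Home on the shoulder: z 106.1, and the spring has started at 5.6 N. Now I'll press it down.

Emit:
play_rows([
  [0, 0, 0],
  [0, 0, 0],
  [0, 0, -0.002],
  [0, 0, -0.004],
  [0, 0, -0.006],
  [0, 0, -0.0075],
  [0, 0, -0.008],
  [0, 0, -0.008],
  [0, 0, -0.008],
  [0, 0, -0.008],
], yaw=[0, 0, 0, 0, 0, 0, 0, 0, 0, 0], force=50)

```text
clock: 16.23
eef_pos: [543.0, -32.0, 100.3]
eef_rot: [3.141, -0.001, 0.555]
wrist_force: [-13.8, 1.5, 28.7]
finger_gap: 14.5
finger_force: 50.0
```

Run:
```python
from h import *
shot('wrist','w3');s=telemetry.read_state();print(s['clock'],s['eef_pos'],s['eef_rot'],s['wrist_force'],s['moment'],s['finger_gap'],s['finger_force'])
g=cv2.imread('pics/w3.png');cv2.imwrite('pics/c5.png',cv2.resize(g[130:330,150:420],(800,593)))
```

```text
16.275 [542.9915004  -32.02355108 100.25039374] [ 3.14064447e+00 -1.09903646e-03  5.54864624e-01] [-12.91598617   0.99833447  29.7320611 ] [ 0.22487719  2.99460313 -0.00431334] 14.628107594968688 50.04812836647034
```

View pics/c5.png

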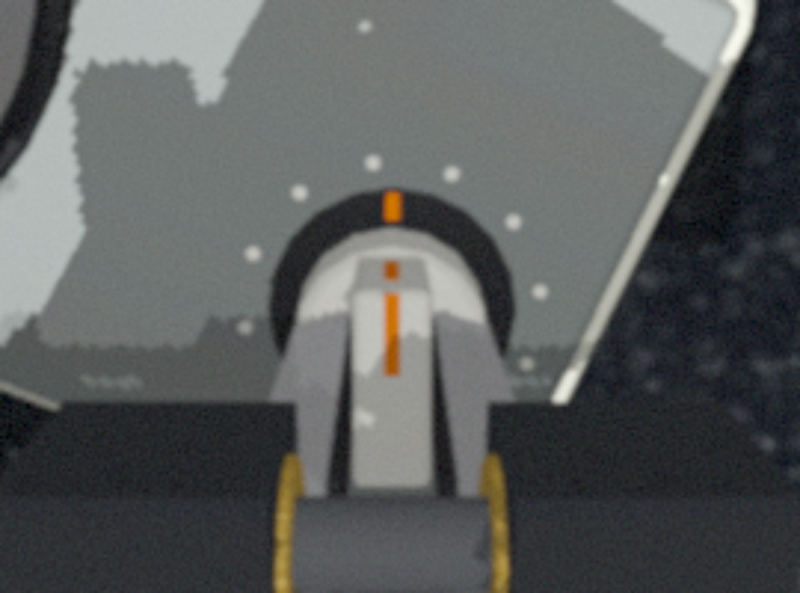

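The crop shows the knob seated on the collar with its orange line in line with the tick. Force is 29 N after 6 mm of travel, so the shaft is against its hard stop. I'll hand in while holding.

```bash
python3 -c "
from cell import manip
print(manip.sign_off())"
```

```text
the job is handed in; nothing more can be done
None
```

The job is handed in, verdict not shown: the lid is home on its hard stop, and the knob is flat to flat on the D-shaft, still gripped and held fully down (29 N at the wrist), at about 16 s of the 54 s allowed.

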